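# Change the filter plates of the bench dust extractor

### The job

Change the filter plates in the bench dust extractor: pull the clogged plates out of the open housing and put them in the wooden crate, then push every clean plate from the bench down into a bay of its own, ears in the slots, until it has passed the spring clips and sits flat and fully home. When all plates are dealt with, shut the hatch completely, and only then turn both wing knobs a quarter turn clockwise, to their stops, to lock it; leave the other things on the bench where they are.

Things in the scene. Friction and masses are not known exactly. Their poses are not given: they have to be found in the camera images.
- new1_c (a point): Clean aluminium filter plate (grey face), flat on the bench at the right at the start; may be absent. Frame 66 x 48 x 8 mm, an ear 17 long, 22 wide, 8 mm thick at each end (100 mm over the ears); in the middle an upright black tab, 12 mm thick along x, 30 wide, rising 34 mm above the frame. 0.16 kg. This point: its centre, 21 mm above its underside; x along the ears, z up. Half a turn makes no difference.
- new2_c (a point): Clean aluminium filter plate (grey face), flat on the bench at the right at the start; may be absent. Frame 66 x 48 x 8 mm, an ear 17 long, 22 wide, 8 mm thick at each end (100 mm over the ears); in the middle an upright black tab, 12 mm thick along x, 30 wide, rising 34 mm above the frame. 0.16 kg. This point: its centre, 21 mm above its underside; x along the ears, z up. Half a turn makes no difference.
- new3_c (a point): Clean aluminium filter plate (grey face), flat on the bench at the right at the start; may be absent. Frame 66 x 48 x 8 mm, an ear 17 long, 22 wide, 8 mm thick at each end (100 mm over the ears); in the middle an upright black tab, 12 mm thick along x, 30 wide, rising 34 mm above the frame. 0.16 kg. This point: its centre, 21 mm above its underside; x along the ears, z up. Half a turn makes no difference.
- old1_c (a point): Clogged filter plate (brown dusty face), seated in a bay of the housing at the start; may be absent. Same shape and size as the clean plates. This point: its centre, 21 mm above its underside; x along the ears, z up.
- old2_c (a point): Clogged filter plate (brown dusty face), seated in a bay of the housing at the start; may be absent. Same shape and size as the clean plates. This point: its centre, 21 mm above its underside; x along the ears, z up.
- old3_c (a point): Clogged filter plate (brown dusty face), seated in a bay of the housing at the start; may be absent. Same shape and size as the clean plates. This point: its centre, 21 mm above its underside; x along the ears, z up.
- bay1 (a point): Centre of a plate seated home in the right-hand bay (seen from the robot), 41 mm above the bench; x along the plate's length, z up. A slot at each end, 27 mm wide with rounded mouth, top 46 mm above the bench; ledge under the ears 20 mm above it. Cheeks between the slots begin 37 mm from this point along x.
- bay2 (a point): Centre of a plate seated home in the middle bay (seen from the robot), 41 mm above the bench; x along the plate's length, z up. The end of each slot has a V-nosed spring clip: push the plate down past the noses (about 5 to 15 N in all, met 35 mm above the bench) until it lies on the ledges and the noses snap in over the ears. Pulling out needs as much.
- bay3 (a point): Centre of a plate seated home in the left-hand bay (seen from the robot), 41 mm above the bench; x along the plate's length, z up. All bays are alike and fit any plate. A plate only laid on its clips stands about 15 mm too high, and would stop the hatch from shutting.
- housing: Grey open-topped filter housing, fixed to the bench: 132 mm (x) by 200 mm (y) by 68 mm high, walls 6 mm. Origin under its centre; x away from the robot, y to the left, z up. Three bays side by side 64 mm apart along y.
- hatch (a joint): Hatch, a grey steel panel 138 x 204 x 6 mm hinged along the housing's far top edge (hinge at housing x = +66 mm, 68 mm above the bench). 0 = shut, flat on the rim, its top 74 mm above the bench; grows as it opens. Starts open, leaning back past upright (1.75 to 2.05; stop at 2.1). Stiff friction hinge (about 0.4 N m): stays where it is left.
- hatch_edge (a point): Middle of the hatch's free edge, on its outer (upper when shut) face, 136 mm from the hinge.
- knob_left (a joint): Quarter-turn wing knob on the hatch's outer face, left one seen from the robot (108 mm from the hinge, housing y = +50 mm). 0 = free; grows clockwise seen from above the shut hatch to its stop at 1.57 = fully locked, where the hidden tongue has swung under the lip of the front wall. Starts at 0 to 0.2; takes 0.05 N m.
- knob_left_wing (a point): Centre of the left wing: a black bar 44 mm long, 10 mm thick, 28 mm tall, from 6 to 34 mm above the hatch's outer face; this point is 20 mm above that face (94 mm above the bench when shut). y along the bar's length, x across its thickness, z out of the hatch. At joint 0 the bar lies along housing y, at 1.57 along housing x.
- knob_right (a joint): Quarter-turn wing knob on the hatch's outer face, right one seen from the robot (108 mm from the hinge, housing y = -50 mm). 0 = free; grows clockwise seen from above the shut hatch to its stop at 1.57 = fully locked, where the hidden tongue has swung under the lip of the front wall. Starts at 0 to 0.2; takes 0.05 N m.
- knob_right_wing (a point): Centre of the right wing: a black bar 44 mm long, 10 mm thick, 28 mm tall, from 6 to 34 mm above the hatch's outer face; this point is 20 mm above that face (94 mm above the bench when shut). y along the bar's length, x across its thickness, z out of the hatch. At joint 0 the bar lies along housing y, at 1.57 along housing x.
- crate: Open wooden crate, 220 mm (x) by 170 mm (y) by 45 mm high, walls and floor 6 mm thick, at the robot's left; stands still. Origin under its centre.
- mallet: Wooden mallet, 200 mm long, lying; leave it alone. Origin at its underside or near it.
- glue: White glue bottle, 56 mm across, 130 mm tall; leave it alone. Origin at its underside or near it.
- mug: Blue mug, 80 mm across, 90 mm tall; leave it alone. Origin at its underside or near it.
- coil: Flat wire coil, 110 mm across, 12 mm high; leave it alone. Origin at its underside or near it.
- blank: Wooden blank 200 x 40 x 25 mm; leave it alone. Origin at its underside or near it.
- offcut: Wood offcut 40 x 60 x 30 mm; leave it alone. Origin at its underside or near it.
Not all that is in view belongs to the job. Leave any red look-alike of the part that bears old3_c alone.

How it is judged (in metres and radians):
On the way, in this order (a step that is already met when the one before it is completed fails the run):
1. the clogged plates are in the crate and every clean plate sits flat and home in a bay (x of old1_c in the frame of crate between -0.1 and 0.1 m and y of old1_c in the frame of crate between -0.075 and 0.075 m and z of each of old1_c, old2_c, old3_c in the frame of crate below 0.06 m and x of old2_c in the frame of crate between -0.1 and 0.1 m and y of old2_c in the frame of crate between -0.075 and 0.075 m and x of old3_c in the frame of crate between -0.1 and 0.1 m and y of old3_c in the frame of crate between -0.075 and 0.075 m and ((x of new1_c in the frame of bay1 between -0.005 and 0.005 m and y of new1_c in the frame of bay1 between -0.005 and 0.005 m and z of new1_c in the frame of bay1 between -0.004 and 0.004 m and angle between the z axis of new1_c and the z axis of housing, either way round below 0.07 rad) or (x of new1_c in the frame of bay2 between -0.005 and 0.005 m and y of new1_c in the frame of bay2 between -0.005 and 0.005 m and z of new1_c in the frame of bay2 between -0.004 and 0.004 m and angle between the z axis of new1_c and the z axis of housing, either way round below 0.07 rad) or (x of new1_c in the frame of bay3 between -0.005 and 0.005 m and y of new1_c in the frame of bay3 between -0.005 and 0.005 m and z of new1_c in the frame of bay3 between -0.004 and 0.004 m and angle between the z axis of new1_c and the z axis of housing, either way round below 0.07 rad)) and ((x of new2_c in the frame of bay1 between -0.005 and 0.005 m and y of new2_c in the frame of bay1 between -0.005 and 0.005 m and z of new2_c in the frame of bay1 between -0.004 and 0.004 m and angle between the z axis of new2_c and the z axis of housing, either way round below 0.07 rad) or (x of new2_c in the frame of bay2 between -0.005 and 0.005 m and y of new2_c in the frame of bay2 between -0.005 and 0.005 m and z of new2_c in the frame of bay2 between -0.004 and 0.004 m and angle between the z axis of new2_c and the z axis of housing, either way round below 0.07 rad) or (x of new2_c in the frame of bay3 between -0.005 and 0.005 m and y of new2_c in the frame of bay3 between -0.005 and 0.005 m and z of new2_c in the frame of bay3 between -0.004 and 0.004 m and angle between the z axis of new2_c and the z axis of housing, either way round below 0.07 rad)) and ((x of new3_c in the frame of bay1 between -0.005 and 0.005 m and y of new3_c in the frame of bay1 between -0.005 and 0.005 m and z of new3_c in the frame of bay1 between -0.004 and 0.004 m and angle between the z axis of new3_c and the z axis of housing, either way round below 0.07 rad) or (x of new3_c in the frame of bay2 between -0.005 and 0.005 m and y of new3_c in the frame of bay2 between -0.005 and 0.005 m and z of new3_c in the frame of bay2 between -0.004 and 0.004 m and angle between the z axis of new3_c and the z axis of housing, either way round below 0.07 rad) or (x of new3_c in the frame of bay3 between -0.005 and 0.005 m and y of new3_c in the frame of bay3 between -0.005 and 0.005 m and z of new3_c in the frame of bay3 between -0.004 and 0.004 m and angle between the z axis of new3_c and the z axis of housing, either way round below 0.07 rad))), for 0.2 s.
2. the hatch is shut with the plates in place (all of step 1 and value of joint hatch below 0.05 rad), for 0.2 s.
3. both wing knobs are turned to the locked position (value of joint each of knob_left, knob_right above 1.3 rad and value of joint hatch below 0.05 rad), for 0.2 s.
At the end, for the whole second after the job is handed in: Every clogged plate lies inside the crate; every clean plate sits in a bay within 5 mm sideways and 4 mm in height of fully home and within 0.07 rad of flat; the hatch is shut (below 0.05 rad) and both wing knobs are past 1.3 rad (all of step 1 and all of step 3); the robot touches nothing.
It fails at once if a wing knob is turned toward locked while the hatch is still open (value of joint hatch above 0.15 rad and value of joint any of knob_left, knob_right above 0.8 rad).
It fails at once if a bystander is pushed more than 60 mm away (distance of any of mallet, glue, mug, coil, blank, offcut from where it was at the start of the episode above 0.06 m).
Of old1, old2, old3 only 1 to 2 are there at a start; the rules pass over those that are not, and their reading is None.
Of new1, new2, new3 only 2 to 3 are there at a start; the rules pass over those that are not, and their reading is None.
At some moment in a run one of new1, new2, new3 may be knocked a few centimetres aside while the robot is not near it.
Once in a run the grip may slacken for a moment while it holds something.
It also fails if it takes over 210 s, if anything falls off the work surface, if the arm or the gripper's body presses on something with over 40 N, if the wrist force passes 120 N, or if a joint passes its speed limit or range.

### The arm

A 7-joint arm with a two-finger parallel gripper is mounted at the origin on the work surface. World frame = base frame: x ahead of the robot, y to its left, z up, the work surface at z = 0. Lengths are in mm, angles in rad, forces in N, time in s.
With the tool pointing down it reaches from about 400 to 875 mm from the base axis. Payload 6.5 kg.
Tool frame: the origin (TCP) lies at the very end of the fingers, on their centre line; the grasp point (between the pads) lies 19 mm behind it; x points along the fingers, y is the direction in which the jaws open and shut, and the axes are right-handed (so a half turn about x gives the same grasp; the last joint's range is limited). The gripper opens to 85 mm and grips with 20 to 120 N. Pads are 22 mm wide; open, the fingers measure 114 mm over their backs; the gripper's body (76 mm by 85 mm) begins 54 mm behind the grasp point. The pads swing forward as they close: fully open they stand 13 mm farther back than shut.
Start: joints at [-1.202, 0.536, -0.004, 1.538, 0.003, 1.067, -0.071], TCP at [273.793, 589.515, 231.29] pointing down, gripper open.
Joint ranges: [-2.7, 2.7], [-0.37, 2.16], [-1.27, 1.26], [0.24, 2.4], [-1.31, 4.45], [0.19, 1.91], [-2.76, 2.76]. Speed limits (rad/s): [2.39, 2.39, 3.14, 3.14, 3.14, 3.14, 3.14].

### API

Orientations are given as a 3x3 rotation matrix whose columns are the frame's x, y, z axes.
In Python, from workcell import r, optics gives the robot as it stands.
- The arm moves only by the tool carry_out, never from a script. Its argument "plan" is a list of rows, each a list of 7 numbers: the shift along the world's x, y, z in m, then the turn, a rotation vector about the world's x, y, z in degrees, then the opening, from -1 (shut) to 1 (fully open), so that 0 is half open. In form: [[tx, ty, tz, rx, ry, rz, grip], ...]. A call has 1 to 8 rows; each row shifts and turns the commanded pose from where the row before left it; what a row does not reach is not made up. A row lasts 1/8 s, in which the tool goes at most 62.5 mm and 10.7 degrees, less where a joint would pass 70% of its speed; a pose out of reach is approached as far as the arm can. A call with a gripper value outside its range is refused whole. The fingers move at their own pace and stop on an object; the grip force is fixed at half the most. Time passes only in rows, so rows that do not move let the fingers close. It gives the time, the measured TCP pose, the force and the opening at its end, in the units of the state.
- r.observe(): the state, without advancing time (a new reading comes with each control period).
- optics.camera(name): name is "scene" or "top"; returns a dict with "img" (400x640x3 uint8, red, green, blue), "z_map" (400x640 float32, mm along the optical axis (not along the pixel's ray), 0 where there is no reading), "camera_matrix" (3x3 intrinsics, pixels), "R" (3x3) and "t" (3): a world point X has camera coordinates R X + t. Camera axes: x right, y down, z forward; pixel columns grow to the right and rows downward; lengths in mm; the calibration is good to about 2 mm. A picture is of the moment at which its call begins.
- r.finish_job(): hands the job in, once; it reports no verdict.
Trained networks look in a picture, given as the dict that the camera call returned (one of the last four; its "shot" number tells which), for a name from the list of things; names that differ only in an ending like _2 or _b are one class to them, and where a whole thing is asked for, a point or a joint stands for the part that bears it (a point fixed in the world has none). Each returns a list of dicts, best first, with "p" (0 to 1); they miss things now and then, are a little off and sometimes report something else, mostly with a low value. They report only what shows in the picture. A call takes as long as a camera call. They do not tell look-alikes from the thing itself.
- optics.search_frame(picture, target): "location" ([column, row] in pixels, amid what is visible of it).
- optics.masks_of(picture, target): "mask" (400x640 bool, what is visible of it) and "location" ([column, row] in pixels, amid what is visible of it).
The state is a dict: "time": time; "joint_pos": joint angles; "qvel": joint speeds; "tau": joint torques, N m; "eef_pos": TCP position; "eef_rot": TCP orientation; "ft_force": force on the tool from outside, world axes, zero at the start; "moment": the same for the moment, N m; "finger_gap": opening from 0.0 (shut) to 1.0 (fully open).
Only numpy, scipy, OpenCV 4.12 (cv2) and the standard library are available. Lean on these libraries where they do the work, as an engineer would, in place of code of your own. Each camera call takes 0.05 s, during which the arm holds its last target.

## Working session

There is one attempt and no reset: what is moved stays moved. The work goes in short steps, Python scripts to look and compute and a tool call to move; the robot and the scene stay as the last step left them, time stands still between calls to the robot, and variables do not carry over. Pictures are saved under pics/ and viewed, and the job is handed in when it is done.

Besides the shell and the picture viewer there is one more tool, called after "Request:" in YAML: its name, and indented under it one key for each argument. carry_out: Moves the arm, as the interface text tells. Its arguments: {"type":"object","properties":{"plan":{"type":"array"}},"required":["plan"]}

```bash
mkdir -p pics; ls; cat > h.py <<'E'
import numpy as np, cv2
from workcell import r, optics
def snap(name, fn=None):
    p=optics.camera(name)
    if fn: cv2.imwrite('pics/'+fn, cv2.cvtColor(p['img'],cv2.COLOR_RGB2BGR))
    return p
def world(p):
    K=np.array(p['camera_matrix']);R=np.array(p['R']);t=np.array(p['t'])
    z=p['z_map'].astype(float)
    v,u=np.mgrid[0:z.shape[0],0:z.shape[1]]
    c=np.stack([(u-K[0,2])/K[0,0]*z,(v-K[1,2])/K[1,1]*z,z],-1)
    return (c-t)@R, z>0
def proj(p,X):
    K=np.array(p['camera_matrix']);c=np.array(p['R'])@np.array(X,float)+np.array(p['t'])
    q=K@c;return q[:2]/q[2]
E
python3 - <<'E'
from h import *
s=r.observe()
print({k:np.round(v,3).tolist() for k,v in s.items()})
for n in ('top','scene'):
    p=snap(n,n+'0.png'); print(n,np.round(p['R'],3).tolist(),np.round(p['t'],1),np.round(p['camera_matrix'],1).tolist())
    for t in ['new1_c','old1_c','housing','hatch','knob_left','knob_right','crate','mallet','glue','mug','coil','blank','offcut']:
        W,ok=world(p)
        for d in optics.masks_of(p,t):
            m=d['mask']&ok
            w=W[m]; 
            print(t,round(d['p'],2),np.round(d['location']),m.sum(),np.round(np.median(w,0)),np.round(np.percentile(w,2,axis=0)),np.round(np.percentile(w,98,axis=0)))
E
```

```text
pics
{'time': 0.0, 'joint_pos': [-1.202, 0.537, -0.004, 1.539, 0.003, 1.067, -0.071], 'qvel': [-0.001, 0.0, -0.001, 0.0, 0.001, 0.0, 0.001], 'tau': [0.001, -58.341, 1.049, -25.91, 0.012, 0.01, 0.0], 'eef_pos': [273.547, 588.931, 230.383], 'eef_rot': [[-0.001, 0.421, 0.907], [-0.002, 0.907, -0.421], [-1.0, -0.002, 0.0]], 'ft_force': [0.207, -0.326, -0.784], 'moment': [-0.032, -0.006, 0.002], 'finger_gap': 1.003}
top [[-0.001, -1.0, 0.019], [-0.999, 0.0, -0.052], [0.052, -0.019, -0.998]] [ -29.9  546.  1398.7] [[478.1, 0.0, 314.0], [0.0, 478.1, 203.5], [0.0, 0.0, 1.0]]
old1_c 0.82 [317. 216.] 443 [509. -39.  28.] [465. -62.  21.] [556. -18.  64.]
housing 0.57 [293. 195.] 4127 [563.  28.  66.] [448. -72.   1.] [635. 122. 199.]
hatch 0.79 [293. 180.] 1916 [600.  30. 153.] [573. -69.  -0.] [641. 127. 201.]
knob_left 0.55 [278. 170.] 173 [629.  75. 169.] [595.  57.  -1.] [665.  99. 196.]
knob_right 0.6 [312. 166.] 152 [631. -22. 170.] [597. -41. 161.] [643.  -1. 180.]
crate 0.91 [184. 232.] 4717 [459. 348.   6.] [352. 252.  -1.] [569. 431.  47.]
crate 0.46 [372. 134.] 361 [ 734. -188.   89
[... 2271 characters left out ...]
. -183.   79.] [ 705. -223.    0.] [ 773. -170.  132.]
mug 0.75 [314. 289.] 766 [737. 224.  41.] [707. 190.   2.] [782. 293.  91.]
mug 0.65 [288. 196.] 111 [633. -22. 171.] [617. -44. 164.] [646.  -3. 177.]
coil 0.82 [260. 126.] 291 [ 480. -459.   10.] [ 432. -523.   -2.] [ 539. -410.   17.]
coil 0.5 [310. 215.] 121 [629.  78. 170.] [608.  57. 160.] [643.  97. 178.]
blank 0.57 [219. 160.] 433 [ 683. -415.   25.] [ 609. -495.   10.] [ 748. -351.   30.]
offcut 0.6 [256. 127.] 301 [ 486. -464.   10.] [ 439. -531.   -2.] [ 539. -410.   17.]
offcut 0.51 [378. 218.] 220 [402. 163.  29.] [368. 141.   6.] [425. 179.  34.]
offcut 0.28 [313. 213.] 127 [629.  79. 170.] [605.  59. 154.] [642.  98. 178.]
```

View pics/top0.png

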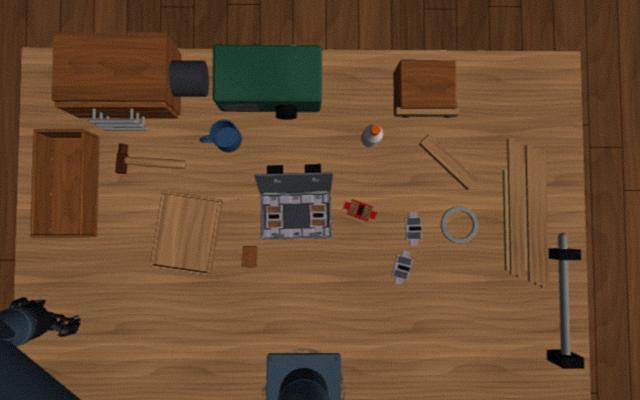

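View pics/scene0.png

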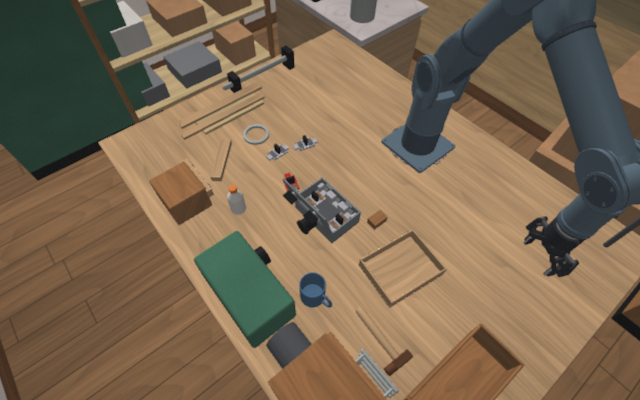

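The top picture shows the housing at (296,205) with two brown plates at (273,215) and (319,215). The middle bay is empty. A red look-alike lies at (360,210), and clean grey plates lie at (414,228) and (403,266). The crate is at (187,232). I'll confirm these in one crop and measure them.

```bash
python3 - <<'E'
from h import *
p=snap('top'); W,ok=world(p)
im=cv2.cvtColor(p['img'],cv2.COLOR_RGB2BGR)
cv2.imwrite('pics/crop1.png',cv2.resize(im[150:290,240:440],None,fx=4,fy=4,interpolation=cv2.INTER_CUBIC))
# plates: bench plates, by height regions
def rect(box,zlo,zhi,lab):
    c0,c1,r0,r1=box
    m=np.zeros(ok.shape,bool);m[r0:r1,c0:c1]=1
    m&=ok&(W[...,2]>zlo)&(W[...,2]<zhi)
    w=W[m]; 
    if len(w)<4: print(lab,len(w));return
    a=cv2.minAreaRect(w[:,:2].astype(np.float32))
    print(lab,len(w),np.round(w.mean(0),1),'minrect',np.round(a[0],1),np.round(a[1],1),round(a[2],1))
rect((395,425,205,245),4,60,'newA all');rect((395,425,205,245),28,60,'newA tab')
rect((390,415,247,287),4,60,'newB all');rect((390,415,247,287),28,60,'newB tab')
rect((340,380,195,225),4,60,'red all')
rect((255,335,192,245),60,74,'rim')
rect((262,284,200,232),52,70,'oldL tab');rect((307,328,200,232),52,70,'oldR tab')
# hatch plane
c0,c1,r0,r1=250,340,150,215
for n in ('hatch',):
    ms=optics.masks_of(p,n)
    if ms:
        w=W[ms[0]['mask']&ok]; w=w[w[:,2]>80]
        print('hatch',w.min(0),w.max(0)); A=np.c_[w[:,2],np.ones(len(w))]; print(np.linalg.lstsq(A,w[:,0],rcond=None)[0])
E
```

```text
newA all 437 [ 474.9 -321.9   11.5] minrect [ 483.8 -315.6] [116.   87.1] 0.0
newA tab 46 [ 472.6 -323.8   40.7] minrect [ 473.3 -323.5] [11.6 28.8] 0.1
newB all 437 [ 358.5 -288.    11.8] minrect [ 360.8 -291.2] [ 72.2 112.4] 89.5
newB tab 45 [ 358.4 -288.6   40.3] minrect [ 358.1 -289.7] [30.9 11.5] 74.8
red all 450 [ 527.8 -163.5   11.5] minrect [ 528.6 -166.1] [ 86.4 116.6] 0.0
rim 630 [506.3  28.1  67. ] minrect [509.6  24.6] [133.5 199.6] 0.3
oldL tab 82 [508.8  98.7  60.8] minrect [510.   94.7] [88.8 48.8] 0.8
oldR tab 38 [512.  -39.2  61.1] minrect [512.1 -39.4] [25.8  8.7] 89.8
hatch [577.19161227 -74.60006481  80.13781518] [643.17775517 128.81566659 204.84491257]
[3.35594470e-01 5.52007902e+02]
```

View pics/crop1.png

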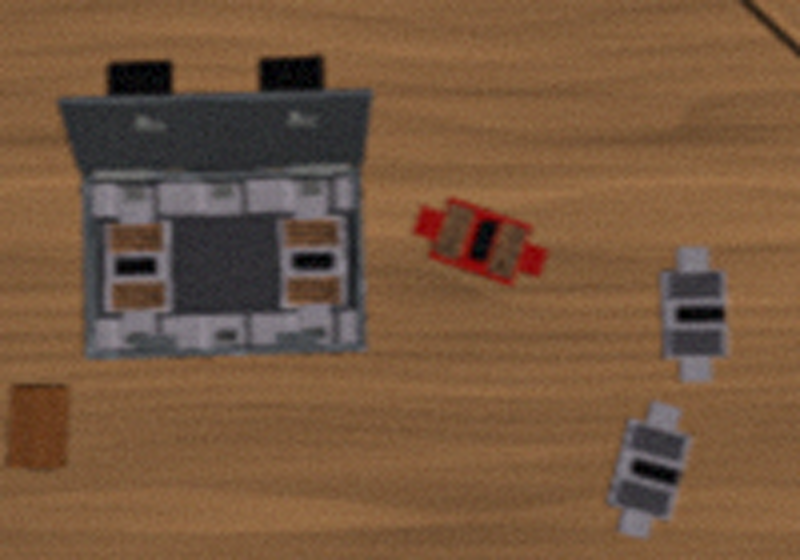

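The crop confirms it: clogged brown plates in the left and right bays, two grey clean plates on the bench, and a red one to leave alone. I'll refine the positions with both cameras.

```bash
cat >> h.py <<'E'
def reg(W,ok,xr,yr,zr,lab=''):
    m=ok&(W[...,0]>xr[0])&(W[...,0]<xr[1])&(W[...,1]>yr[0])&(W[...,1]<yr[1])&(W[...,2]>zr[0])&(W[...,2]<zr[1])
    w=W[m]
    if len(w)<4: print(lab,'few',len(w)); return w
    a=cv2.minAreaRect(w[:,:2].astype(np.float32))
    print(lab,len(w),'mean',np.round(w.mean(0),1),'rect',np.round(a[0],1),np.round(a[1],1),round(a[2],1))
    return w
E
python3 - <<'E'
from h import *
for n in ('top','scene'):
    Ws=[world(snap(n)) for _ in range(3)]
    W=np.median([a[0] for a in Ws],0); ok=np.all([a[1] for a in Ws],0)
    print(n)
    reg(W,ok,(480,540),(65,112),(56,68),'oldL tab')
    reg(W,ok,(480,540),(-62,-15),(56,68),'oldR tab')
    reg(W,ok,(430,600),(-90,140),(60,72),'rim')
    reg(W,ok,(430,455),(-60,110),(60,72),'front rim')
    reg(W,ok,(430,600),(112,140),(60,72),'L rim')
    reg(W,ok,(430,600),(-90,-62),(60,72),'R rim')
    for nm,c in (('A',(473,-323)),('B',(358,-289))):
        reg(W,ok,(c[0]-25,c[0]+25),(c[1]-25,c[1]+25),(34,50),nm+' tab')
        w=reg(W,ok,(c[0]-60,c[0]+60),(c[1]-50,c[1]+50),(5,14),nm+' frame')
        q=w[:,:2]-w[:,:2].mean(0); u,s,v=np.linalg.svd(q,full_matrices=False); print(' axis deg',np.degrees(np.arctan2(v[0,1],v[0,0])))
    reg(W,ok,(340,580),(240,440),(38,50),'crate rim')
E
```

```text
top
oldL tab 50 mean [507.6  87.8  60.8] rect [507.9  87.5] [28.4 11.4] 89.9
oldR tab 40 mean [512.1 -39.4  61.1] rect [512.1 -39.5] [25.8  8.8] 89.8
rim 632 mean [506.2  25.3  66.8] rect [511.1  24.7] [134.4 200.1] 1.7
front rim 162 mean [448.   29.2  67.1] rect [448.2  25.9] [166.9  11.4] 89.9
L rim 114 mean [506.8 120.4  67.1] rect [506.5 118.4] [127.7  11.8] 0.1
R rim 110 mean [512.1 -71.6  67.1] rect [513.4 -69.2] [ 11.7 130.8] 89.9
A tab 46 mean [ 472.8 -324.2   40.5] rect [ 473.3 -323.8] [29.  11.6] 90.0
A frame 345 mean [ 473.4 -323.3    8.2] rect [ 471.9 -318.9] [98.2 59.2] 0.1
 axis deg 179.81837924718877
B tab 43 mean [ 358.1 -289.1   41.2] rect [ 357.7 -290.2] [30.5 11.3] 75.8
B frame 372 mean [ 357.1 -288.2    8.2] rect [ 356.  -295.6] [61.4 99.2] 73.4
 axis deg 163.25292226086165
crate rim 612 mean [458.1 343.   43.5] rect [460.5 342. ] [170.6 220.1] 81.5
scene
oldL tab 31 mean [511.6  87.8  61.5] rect [511.1  87.7] [13.2 28.3] 4.1
oldR tab 30 mean [514.7 -40.2  61.4] rect [514.8 -40.6] [27.1 13.1] 88.1
rim 358 mean [484.9  30.1  66.3] rect [514.3  23.2] [139.  200.4] 2.1
front rim 106 mean [450.1  31.7  67.2] rect [451.   24.7] [ 10.4 168. ] 1.6
L rim 93 mean [509.5 120.3  66.6] rect [511.3 119. ] [138.1   8.5] 2.2
R rim 73 mean [499.6 -73.2  66.6] rect [502.2 -73.6] [ 11.9 109. ] 87.4
A tab 24 mean [ 477.  -324.1   41.6] rect [ 476.9 -326.4] [32.1 10.4] 87.9
A frame 162 mean [ 478.  -323.     8.7] rect [ 467.1 -325.6] [ 54.2 112.9] 84.6
 axis deg -3.95641011297312
B tab 24 mean [ 362.2 -288.3   40.8] rect [ 361.5 -289.5] [32.8 10.9] 77.7
B frame 153 mean [ 362.9 -288.7    9. ] rect [ 360.7 -291.2] [ 49.4 101.5] 71.7
 axis deg -17.7204418742583
crate rim 522 mean [463.1 342.4  44.1] rect [463.  340.5] [170.8 221.5] 81.5
```

Bays from both cameras are left (509.6, 87.7), middle (511.5, 23.8) and right (513.4, -40). The housing yaw is +1.7°. I'll head for the left clogged plate.

Request:
carry_out:
  plan:
    - [0.022,-0.048,0,0,0,-7.9,-0.2]
    - [0.022,-0.048,0,0,0,-7.9,-0.2]
    - [0.022,-0.048,0,0,0,-7.9,-0.2]
    - [0.022,-0.048,0,0,0,-7.9,-0.2]
    - [0.022,-0.048,0,0,0,-7.9,-0.2]
    - [0.022,-0.048,0,0,0,-7.9,-0.2]
    - [0.022,-0.048,0,0,0,-7.9,-0.2]
    - [0.022,-0.048,0,0,0,-7.9,-0.2]

```text
time: 2.8
eef_pos: [450.5, 204.1, 231.6]
eef_rot: [[0.001, 1.0, 0.029], [0.001, 0.029, -1.0], [-1.0, 0.001, -0.001]]
ft_force: [0.8, 0.1, 0.1]
finger_gap: 0.401
```

Request:
carry_out:
  plan:
    - [0.02,-0.039,-0.03,0,0,0,-0.2]
    - [0.02,-0.039,-0.03,0,0,0,-0.2]
    - [0.02,-0.039,-0.03,0,0,0,-0.2]
    - [0,0,0,0,0,0,-0.2]

```text
time: 3.3
eef_pos: [509.6, 84.2, 139.6]
eef_rot: [[-0.003, 1.0, 0.027], [-0.003, 0.027, -1.0], [-1.0, -0.003, 0.003]]
ft_force: [0.1, 0.2, -0.3]
finger_gap: 0.404
```

Request:
carry_out:
  plan:
    - [0,0,-0.02,0,0,0,-0.2]
    - [0,0,0,0,0,0,-0.2]

```text
time: 3.55
eef_pos: [508.8, 89.5, 120.9]
eef_rot: [[-0.002, 0.999, 0.034], [0.0, 0.034, -0.999], [-1.0, -0.002, -0.0]]
ft_force: [0.4, 0.4, -1.1]
finger_gap: 0.402
```

```bash
python3 - <<'E'
from h import *
p=snap('top','t1.png')
im=cv2.imread('pics/t1.png');cv2.imwrite('pics/t1c.png',cv2.resize(im[130:280,220:370],None,fx=4,fy=4,interpolation=cv2.INTER_CUBIC))
print(r.observe()['eef_pos'])
E
```

```text
[509.45188477  89.47652507 121.57902456]
```

View pics/t1c.png

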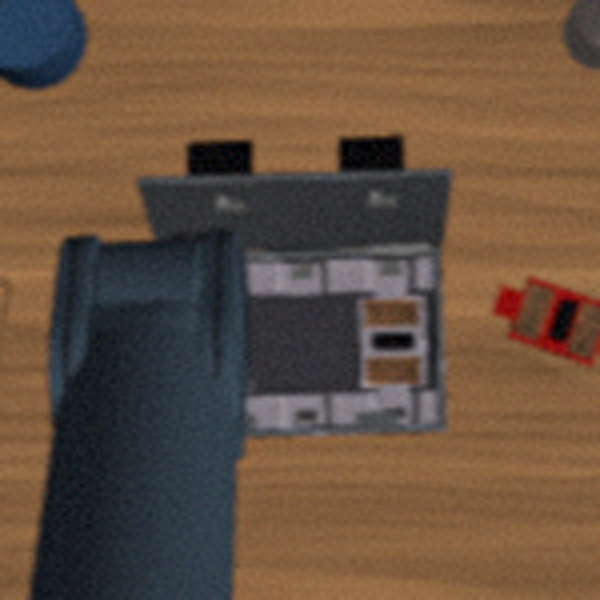

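The arm hides the left bay, and the path beside the open hatch is clear. I'll descend on the tab and grip it.

Request:
carry_out:
  plan:
    - [0,-0.001,-0.03,0,0,0,-0.2]
    - [0,0,-0.03,0,0,0,-0.2]
    - [0,0,-0.02,0,0,0,-0.2]
    - [0,0,-0.004,0,0,0,-0.2]
    - [0,0,0,0,0,0,-0.2]
    - [0,0,0,0,0,0,-1]
    - [0,0,0,0,0,0,-1]
    - [0,0,0,0,0,0,-1]

```text
time: 4.6
eef_pos: [510.6, 87.8, 38.4]
eef_rot: [[0.002, 0.999, 0.033], [0.001, 0.033, -0.999], [-1.0, 0.002, -0.001]]
ft_force: [-1.8, -0.3, 6.9]
finger_gap: 0.126
```

Request:
carry_out:
  plan:
    - [0,0,0,0,0,0,-1]
    - [0,0,0,0,0,0,-1]

```text
time: 4.85
eef_pos: [510.6, 87.8, 38.5]
eef_rot: [[0.002, 0.999, 0.033], [0.001, 0.033, -0.999], [-1.0, 0.002, -0.001]]
ft_force: [-1.4, 1.1, 6.6]
finger_gap: 0.127
```

Request:
carry_out:
  plan:
    - [0,0,0.008,0,0,0,-1]
    - [0,0,0.008,0,0,0,-1]
    - [0,0,0.015,0,0,0,-1]
    - [0,0,0.03,0,0,0,-1]
    - [0,0,0.04,0,0,0,-1]
    - [0,0,0.03,0,0,0,-1]
    - [0,0,0,0,0,0,-1]

```text
time: 5.72
eef_pos: [512.1, 87.9, 171.6]
eef_rot: [[0.006, 0.999, 0.033], [0.002, 0.033, -0.999], [-1.0, 0.007, -0.002]]
ft_force: [-0.8, 0.1, -2.0]
finger_gap: 0.128
```

Request:
carry_out:
  plan:
    - [-0.0074,0.0487,0,0,0,-2.6,-1]
    - [-0.0074,0.0487,0,0,0,-2.6,-1]
    - [-0.0074,0.0487,0,0,0,-2.6,-1]
    - [-0.0074,0.0487,0,0,0,-2.6,-1]
    - [-0.0074,0.0487,0,0,0,0,-1]
    - [-0.0074,0.0487,0,0,0,0,-1]
    - [0,0,-0.04,0,0,0,-1]
    - [0,0,-0.04,0,0,0,-1]

```text
time: 6.72
eef_pos: [464.8, 380.6, 86.9]
eef_rot: [[0.0, 0.989, -0.146], [0.0, -0.146, -0.989], [-1.0, 0.0, -0.0]]
ft_force: [-0.4, 0.2, -1.6]
finger_gap: 0.125
```

Request:
carry_out:
  plan:
    - [0,0,-0.04,0,0,0,-1]
    - [0,0,-0.02,0,0,0,-1]
    - [0,0,0,0,0,0,-1]

```text
time: 7.1
eef_pos: [465.1, 379.2, 27.5]
eef_rot: [[-0.001, 0.989, -0.148], [-0.001, -0.148, -0.989], [-1.0, -0.001, 0.002]]
ft_force: [-0.0, -0.1, -1.1]
finger_gap: 0.124
```

Request:
carry_out:
  plan:
    - [0,0,0,0,0,0,-0.2]
    - [0,0,0,0,0,0,-0.2]
    - [0,0,0.04,0,0,0,-0.2]
    - [0,0,0.04,0,0,0,-0.2]
    - [0,0,0.04,0,0,0,-0.2]
    - [0.006,-0.055,0,0,0,2.6,-0.2]
    - [0.006,-0.055,0,0,0,2.6,-0.2]
    - [0.006,-0.055,0,0,0,2.6,-0.2]

```text
time: 8.1
eef_pos: [483.9, 213.4, 149.6]
eef_rot: [[0.002, 1.0, -0.011], [0.001, -0.011, -1.0], [-1.0, 0.002, -0.001]]
ft_force: [0.6, 0.0, -0.5]
finger_gap: 0.399
```

Request:
carry_out:
  plan:
    - [0.006,-0.055,0,0,0,2.6,-0.2]
    - [0.006,-0.055,0,0,0,0,-0.2]
    - [0.006,-0.055,0,0,0,0,-0.2]
    - [0.006,-0.055,0,0,0,0,-0.2]
    - [0.006,-0.034,0,0,0,0,-0.2]
    - [0,0,-0.02,0,0,0,-0.2]
    - [0,0,0,0,0,0,-0.2]
    - [0,0,0,0,0,0,-0.2]

```text
time: 9.1
eef_pos: [513.8, -38.7, 129.2]
eef_rot: [[0.001, 0.999, 0.034], [0.0, 0.034, -0.999], [-1.0, 0.001, -0.0]]
ft_force: [-0.2, 0.4, 0.6]
finger_gap: 0.397
```

Request:
carry_out:
  plan:
    - [0,-0.001,-0.03,0,0,0,-0.2]
    - [0,0,-0.03,0,0,0,-0.2]
    - [0,0,-0.025,0,0,0,-0.2]
    - [0,0,-0.006,0,0,0,-0.2]
    - [0,0,0,0,0,0,-0.2]
    - [0,0,0,0,0,0,-1]
    - [0,0,0,0,0,0,-1]
    - [0,0,0,0,0,0,-1]

```text
time: 10.1
eef_pos: [514.3, -40.2, 38.6]
eef_rot: [[0.002, 0.999, 0.033], [0.0, 0.033, -0.999], [-1.0, 0.002, -0.0]]
ft_force: [-0.9, 0.6, 7.2]
finger_gap: 0.126
```

Request:
carry_out:
  plan:
    - [0,0,0,0,0,0,-1]
    - [0,0,0,0,0,0,-1]

```text
time: 10.35
eef_pos: [514.3, -40.2, 38.5]
eef_rot: [[0.002, 0.999, 0.033], [0.0, 0.033, -0.999], [-1.0, 0.002, -0.0]]
ft_force: [-0.1, -0.6, 7.8]
finger_gap: 0.127
```

Request:
carry_out:
  plan:
    - [0,0,0.008,0,0,0,-1]
    - [0,0,0.008,0,0,0,-1]
    - [0,0,0.015,0,0,0,-1]
    - [0,0,0.03,0,0,0,-1]
    - [0,0,0.04,0,0,0,-1]
    - [0,0,0.03,0,0,0,-1]
    - [0,0,0,0,0,0,-1]

```text
time: 11.22
eef_pos: [515.7, -40.5, 171.6]
eef_rot: [[0.007, 0.999, 0.033], [0.001, 0.033, -0.999], [-1.0, 0.007, -0.0]]
ft_force: [0.7, 0.0, -1.9]
finger_gap: 0.129
```

Request:
carry_out:
  plan:
    - [-0.0085,0.0491,0,0,0,-2.6,-1]
    - [-0.0085,0.0491,0,0,0,-2.6,-1]
    - [-0.0085,0.0491,0,0,0,-2.6,-1]
    - [-0.0085,0.0491,0,0,0,-2.6,-1]
    - [-0.0085,0.0491,0,0,0,0,-1]
    - [-0.0085,0.0491,0,0,0,0,-1]
    - [-0.0085,0.0491,0,0,0,0,-1]
    - [0,0,-0.04,0,0,0,-1]

```text
time: 12.22
eef_pos: [454.0, 310.3, 129.5]
eef_rot: [[0.004, 0.99, -0.141], [0.006, -0.141, -0.99], [-1.0, 0.003, -0.007]]
ft_force: [0.5, 0.2, -2.4]
finger_gap: 0.121
```

Request:
carry_out:
  plan:
    - [0,0,-0.04,0,0,0,-1]
    - [0,0,-0.04,0,0,0,-1]
    - [0,0,-0.021,0,0,0,-1]
    - [0,0,0,0,0,0,-1]
    - [0,0,0,0,0,0,-0.2]
    - [0,0,0,0,0,0,-0.2]
    - [0,0,0.04,0,0,0,-0.2]
    - [0,0,0.04,0,0,0,-0.2]

```text
time: 13.22
eef_pos: [453.8, 303.3, 108.5]
eef_rot: [[-0.0, 0.989, -0.148], [-0.0, -0.148, -0.989], [-1.0, -0.0, 0.0]]
ft_force: [0.6, 0.9, -0.1]
finger_gap: 0.402
```

```bash
python3 - <<'E'
from h import *
for n in ('top','scene'):
    p=snap(n,n+'2.png'); W,ok=world(p)
    reg(W,ok,(440,500),(-355,-295),(34,50),'A tab');reg(W,ok,(330,390),(-320,-260),(34,50),'B tab')
    reg(W,ok,(400,530),(280,320),(38,54),'old tab 2');reg(W,ok,(400,530),(360,400),(38,54),'old1')
E
```

```text
A tab 46 mean [ 472.8 -324.1   41.2] rect [ 473.3 -324.1] [29.7 11.6] 89.9
B tab 43 mean [ 358.1 -289.1   41.2] rect [ 358.  -289.2] [29.5 11.4] 76.3
old tab 2 36 mean [451.6 299.8  46.4] rect [451.9 301.1] [25.7 11.6] 81.1
old1 few 0
A tab 26 mean [ 477.3 -323.3   40.9] rect [ 476.6 -325.1] [35.6 11.5] 86.4
B tab 23 mean [ 361.8 -290.1   40.9] rect [ 361.5 -288.9] [33.4 13.2] 79.9
old tab 2 40 mean [456.8 303.5  46.6] rect [455.2 303. ] [27.3 13.9] 71.9
old1 45 mean [469.4 379.1  46. ] rect [467.7 378.6] [28.5 13.1] 76.5
```

View pics/top2.png

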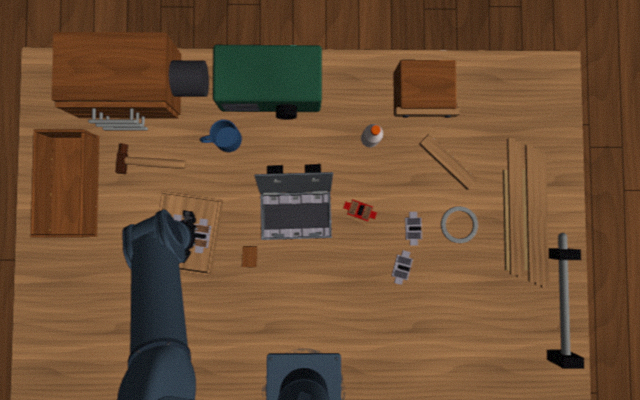

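View pics/scene2.png

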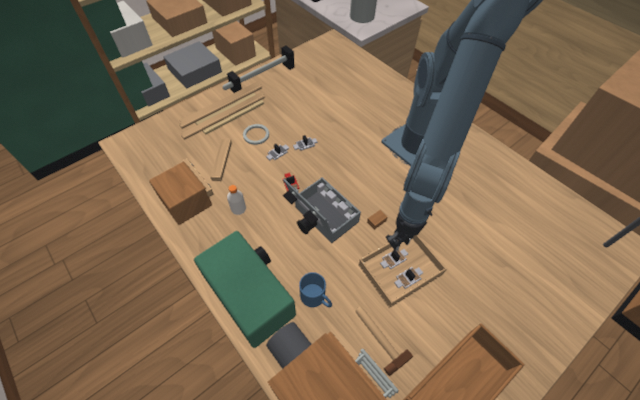

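Both clogged plates lie in the crate, in the scene picture at (392,258) and (407,277). The clean plates haven't moved. Next is clean plate A at (475, -324).

Request:
carry_out:
  plan:
    - [0,0,0.04,0,0,0,-0.2]
    - [0.0019,-0.057,0,0,0,1,-0.2]
    - [0.0019,-0.057,0,0,0,1,-0.2]
    - [0.0019,-0.057,0,0,0,1,-0.2]
    - [0.0019,-0.057,0,0,0,1,-0.2]
    - [0.0019,-0.057,0,0,0,1,-0.2]
    - [0.0019,-0.057,0,0,0,1,-0.2]
    - [0.0019,-0.057,0,0,0,1,-0.2]

```text
time: 14.32
eef_pos: [467.1, -97.2, 147.4]
eef_rot: [[0.001, 1.0, -0.025], [0.0, -0.025, -1.0], [-1.0, 0.001, -0.0]]
ft_force: [1.0, 0.1, 0.2]
finger_gap: 0.399
```

Request:
carry_out:
  plan:
    - [0.0019,-0.057,0,0,0,0,-0.2]
    - [0.0019,-0.057,0,0,0,0,-0.2]
    - [0.0019,-0.057,0,0,0,0,-0.2]
    - [0.0019,-0.057,0,0,0,0,-0.2]
    - [0,0,-0.03,0,0,0,-0.2]
    - [0,0,-0.03,0,0,0,-0.2]
    - [0,0,0,0,0,0,-0.2]

```text
time: 15.2
eef_pos: [473.1, -322.5, 85.4]
eef_rot: [[-0.004, 1.0, -0.026], [0.002, -0.026, -1.0], [-1.0, -0.004, -0.002]]
ft_force: [0.2, -0.1, -0.0]
finger_gap: 0.398
```

Request:
carry_out:
  plan:
    - [0.0015,-0.0015,-0.03,0,0,0,-0.2]
    - [0,0,-0.026,0,0,0,-0.2]
    - [0,0,-0.01,0,0,0,-0.2]
    - [0,0,0,0,0,0,-0.2]
    - [0,0,0,0,0,0,-1]
    - [0,0,0,0,0,0,-1]
    - [0,0,0,0,0,0,-1]
    - [0,0,0,0,0,0,-1]

```text
time: 16.2
eef_pos: [477.1, -325.7, 22.7]
eef_rot: [[0.002, 1.0, -0.026], [-0.001, -0.026, -1.0], [-1.0, 0.002, 0.001]]
ft_force: [-0.9, 1.7, 7.3]
finger_gap: 0.12
```

Request:
carry_out:
  plan:
    - [0,0,0,0,0,0,-1]

```text
time: 16.32
eef_pos: [477.1, -325.7, 22.7]
eef_rot: [[0.002, 1.0, -0.026], [-0.001, -0.026, -1.0], [-1.0, 0.002, 0.001]]
ft_force: [-0.7, 0.5, 7.3]
finger_gap: 0.125
```

Request:
carry_out:
  plan:
    - [0,0,0.03,0,0,0,-1]
    - [0,0,0.05,0,0,0,-1]
    - [0,0,0.04,0,0,0,-1]
    - [0.0075,0.057,0,0,0,0.7,-1]
    - [0.0075,0.057,0,0,0,0.7,-1]
    - [0.0075,0.057,0,0,0,0.7,-1]
    - [0.0075,0.057,0,0,0,0.7,-1]
    - [0.0075,0.057,0,0,0,0.6,-1]

```text
time: 17.32
eef_pos: [514.0, -38.2, 141.9]
eef_rot: [[0.001, 0.999, 0.033], [0.0, 0.033, -0.999], [-1.0, 0.001, -0.0]]
ft_force: [1.5, 0.0, -1.1]
finger_gap: 0.122
```

Request:
carry_out:
  plan:
    - [0,0,-0.02,0,0,0,-1]
    - [0,0,0,0,0,0,-1]
    - [0,0,0,0,0,0,-1]

```text
time: 17.7
eef_pos: [513.8, -41.3, 121.9]
eef_rot: [[0.0, 1.0, 0.031], [-0.001, 0.031, -1.0], [-1.0, 0.0, 0.001]]
ft_force: [-0.1, 0.1, -2.0]
finger_gap: 0.127
```

```bash
python3 - <<'E'
from h import *
s=r.observe();print(np.round(s['eef_pos'],1),s['finger_gap'],np.round(s['ft_force'],1))
for n in ('top','scene'):
    p=snap(n,n+'3.png'); W,ok=world(p)
    im=cv2.imread('pics/%s3.png'%n); u,v=proj(p,s['eef_pos']).astype(int)
    cv2.imwrite('pics/%s3c.png'%n,cv2.resize(im[v-60:v+60,u-75:u+75],None,fx=5,fy=5,interpolation=cv2.INTER_CUBIC))
    z=s['eef_pos'][2]
    reg(W,ok,(455,575),(-75,-5),(z-26,z-10),'plate top')
E
```

```text
[513.8 -41.3 121.9] 0.12651314400647137 [-0.1  0.1 -2. ]
plate top few 0
plate top 207 mean [522.  -36.6 107.3] rect [515.7 -40. ] [ 51.3 100.1] 87.3
```

View pics/scene3c.png

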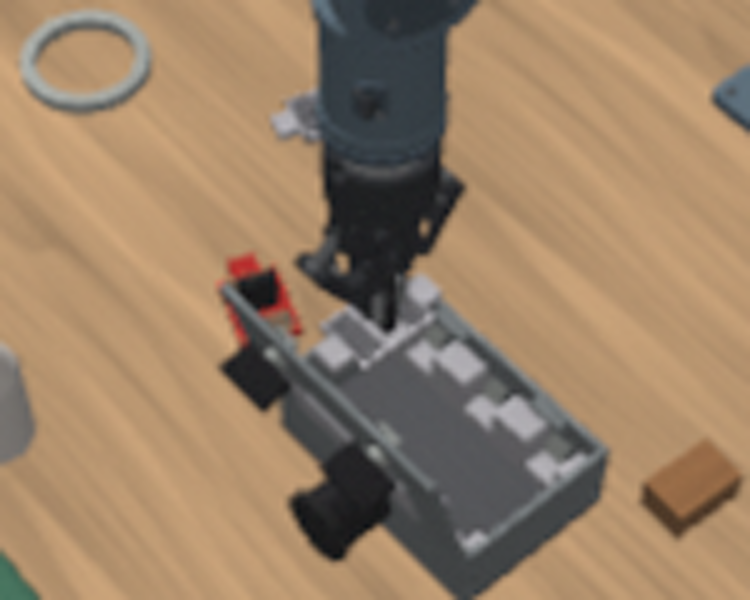

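View pics/top3c.png

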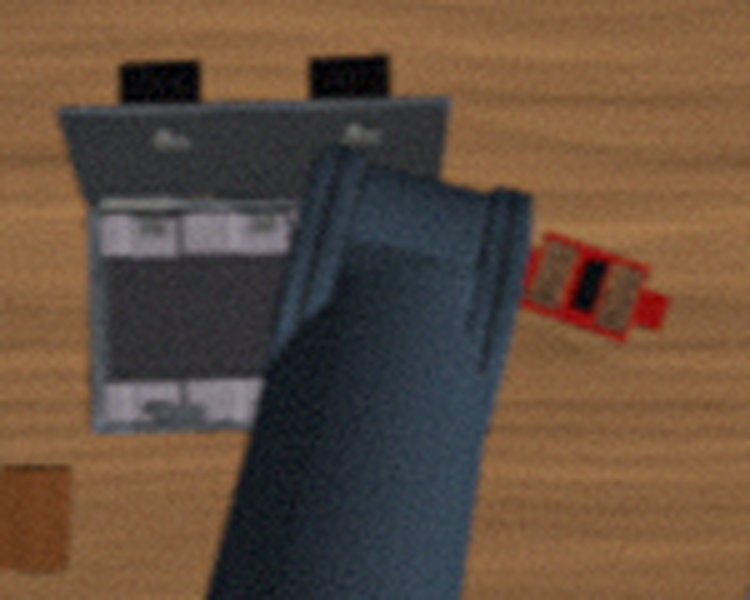

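The plate hangs level over the right bay. The scene camera puts it at (515.7, -40.0), and the same camera puts the bay at (514.8, -40.6). Pushing it in.

Request:
carry_out:
  plan:
    - [0,0,-0.03,0,0,0,-1]
    - [0,0,-0.015,0,0,0,-1]
    - [0,0,-0.008,0,0,0,-1]
    - [0,0,-0.005,0,0,0,-1]
    - [0,0,0,0,0,0,-1]

```text
time: 18.42
eef_pos: [513.9, -40.2, 63.4]
eef_rot: [[0.0, 0.999, 0.033], [-0.0, 0.033, -0.999], [-1.0, 0.0, 0.0]]
ft_force: [-0.3, -0.4, -1.1]
finger_gap: 0.123
```

Request:
carry_out:
  plan:
    - [0,0,-0.004,0,0,0,-1]
    - [0,0,-0.004,0,0,0,-1]
    - [0,0,-0.004,0,0,0,-1]
    - [0,0,-0.004,0,0,0,-1]
    - [0,0,-0.004,0,0,0,-1]
    - [0,0,0,0,0,0,-1]

```text
time: 19.18
eef_pos: [514.2, -40.1, 43.0]
eef_rot: [[0.001, 0.999, 0.033], [-0.0, 0.033, -0.999], [-1.0, 0.001, 0.0]]
ft_force: [0.2, 0.7, -2.2]
finger_gap: 0.128
```

Request:
carry_out:
  plan:
    - [0,0,-0.003,0,0,0,-1]
    - [0,0,-0.002,0,0,0,-1]
    - [0,0,0,0,0,0,-1]

```text
time: 19.55
eef_pos: [514.5, -40.1, 42.4]
eef_rot: [[0.001, 0.999, 0.032], [0.003, 0.032, -0.999], [-1.0, 0.001, -0.003]]
ft_force: [-17.3, 2.1, 58.2]
finger_gap: 0.126
```

Request:
carry_out:
  plan:
    - [0,0,0.005,0,0,0,-1]
    - [0,0,0,0,0,0,-0.2]
    - [0,0,0,0,0,0,-0.2]
    - [0,0,0.03,0,0,0,-0.2]
    - [0,0,0.04,0,0,0,-0.2]
    - [0,0,0.04,0,0,0,-0.2]
    - [-0.0257,-0.0415,0,0,0,-2.9,-0.2]
    - [-0.0257,-0.0415,0,0,0,-2.9,-0.2]

```text
time: 20.55
eef_pos: [462.7, -123.8, 153.6]
eef_rot: [[0.002, 0.998, -0.068], [-0.0, -0.068, -0.998], [-1.0, 0.002, 0.0]]
ft_force: [-0.1, -0.2, 0.6]
finger_gap: 0.4
```

Request:
carry_out:
  plan:
    - [-0.0257,-0.0415,0,0,0,-2.9,-0.2]
    - [-0.0257,-0.0415,0,0,0,-2.9,-0.2]
    - [-0.0257,-0.0415,0,0,0,-2.9,-0.2]
    - [-0.0257,-0.0415,0,0,0,-2.9,-0.2]
    - [0,0,-0.03,0,0,0,-0.2]
    - [0,0,-0.03,0,0,0,-0.2]
    - [0,0,0,0,0,0,-0.2]

```text
time: 21.42
eef_pos: [358.3, -288.5, 91.7]
eef_rot: [[-0.004, 0.963, -0.268], [0.002, -0.268, -0.963], [-1.0, -0.004, -0.001]]
ft_force: [-0.3, 0.8, 0.3]
finger_gap: 0.397
```

```bash
python3 - <<'E'
from h import *
s=r.observe();print(np.round(s['eef_pos'],1),s['finger_gap'],np.round(s['ft_force'],1))
for n in ('top','scene'):
    p=snap(n,n+'4.png'); W,ok=world(p)
    im=cv2.imread('pics/%s4.png'%n)
    reg(W,ok,(320,400),(-340,-240),(34,48),'B tab')
    reg(W,ok,(480,540),(-62,-15),(52,72),'tab bay1')
    reg(W,ok,(470,550),(-66,-12),(20,40),'plate bay1')
cv2.imwrite('pics/s4c.png',cv2.resize(im[100:250,250:400],None,fx=4,fy=4,interpolation=cv2.INTER_CUBIC))
E
```

```text
[ 358.3 -288.5   91.7] 0.396925292742572 [-0.3  0.8  0.3]
B tab 21 mean [ 360.1 -281.9   41.3] rect [ 360.1 -282.5] [12.  11.9] 79.3
tab bay1 38 mean [512.2 -39.8  60.4] rect [512.1 -39.5] [25.9  8.8] 89.7
plate bay1 380 mean [511.4 -39.3  27.8] rect [510.3 -40.3] [49.7 79.2] 89.9
B tab 23 mean [ 361.8 -289.8   40.6] rect [ 361.8 -291.2] [31.4 12.6] 82.2
tab bay1 31 mean [516.8 -38.5  61.8] rect [517.3 -41.3] [12.  31.7] 4.8
plate bay1 180 mean [505.1 -38.1  29.3] rect [506.2 -41.6] [51.6 70.1] 86.6
```

View pics/s4c.png

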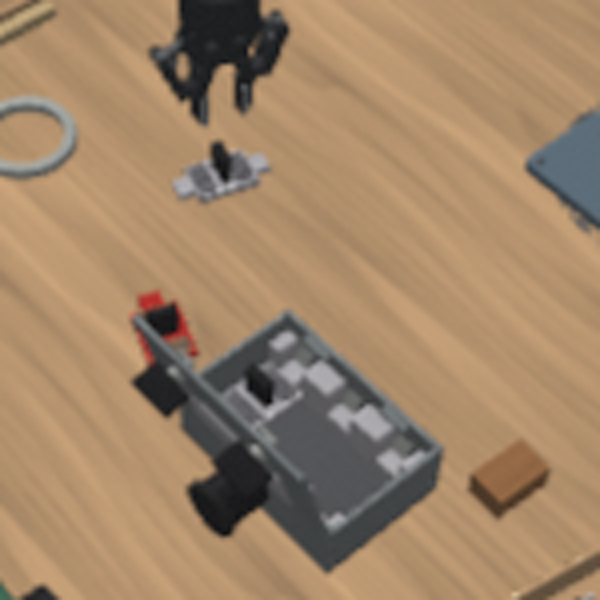

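Plate A sits home, with its tab top at 61 mm and the same xy as the clogged one had. Plate B hasn't moved. Gripping B.

Request:
carry_out:
  plan:
    - [0.001,-0.001,-0.03,0,0,0,-0.2]
    - [0,0,-0.03,0,0,0,-0.2]
    - [0,0,-0.01,0,0,0,-0.2]
    - [0,0,0,0,0,0,-0.2]
    - [0,0,0,0,0,0,-1]
    - [0,0,0,0,0,0,-1]
    - [0,0,0,0,0,0,-1]
    - [0,0,0,0,0,0,-1]

```text
time: 22.52
eef_pos: [361.4, -290.6, 24.5]
eef_rot: [[0.002, 0.964, -0.267], [-0.001, -0.267, -0.964], [-1.0, 0.002, 0.0]]
ft_force: [-1.8, 0.3, 5.9]
finger_gap: 0.126
```

Request:
carry_out:
  plan:
    - [0,0,0,0,0,0,-1]

```text
time: 22.65
eef_pos: [361.4, -290.6, 24.5]
eef_rot: [[0.002, 0.964, -0.267], [-0.001, -0.267, -0.964], [-1.0, 0.002, 0.0]]
ft_force: [-0.3, 0.0, 6.0]
finger_gap: 0.125
```

Request:
carry_out:
  plan:
    - [0,0,0.03,0,0,0,-1]
    - [0,0,0.05,0,0,0,-1]
    - [0,0,0.04,0,0,0,-1]
    - [0.0216,0.0449,0,0,0,2.5,-1]
    - [0.0216,0.0449,0,0,0,2.5,-1]
    - [0.0216,0.0449,0,0,0,2.5,-1]
    - [0.0216,0.0449,0,0,0,2.5,-1]
    - [0.0216,0.0449,0,0,0,2.5,-1]

```text
time: 23.65
eef_pos: [469.3, -64.0, 144.1]
eef_rot: [[0.001, 0.999, -0.051], [0.0, -0.051, -0.999], [-1.0, 0.001, -0.0]]
ft_force: [1.7, -0.6, -2.4]
finger_gap: 0.125
```

Request:
carry_out:
  plan:
    - [0.0216,0.0449,0,0,0,2.5,-1]
    - [0.0216,0.0449,0,0,0,2.4,-1]
    - [0,0,-0.02,0,0,0,-1]
    - [0,0,0,0,0,0,-1]
    - [0,0,0,0,0,0,-1]

```text
time: 24.28
eef_pos: [511.7, 23.3, 124.0]
eef_rot: [[0.0, 1.0, 0.031], [-0.0, 0.031, -1.0], [-1.0, 0.0, 0.0]]
ft_force: [-0.6, -0.2, -1.4]
finger_gap: 0.123
```

```bash
python3 - <<'E'
from h import *
s=r.observe();print(np.round(s['eef_pos'],1),s['finger_gap'],np.round(s['ft_force'],1))
for n in ('scene','top'):
    p=snap(n,n+'5.png'); W,ok=world(p)
    im=cv2.imread('pics/%s5.png'%n)
    z=s['eef_pos'][2]
    reg(W,ok,(450,580),(-25,75),(z-24,z-10),'plate')
    if n=='scene':cv2.imwrite('pics/s5c.png',cv2.resize(im[100:250,250:400],None,fx=4,fy=4,interpolation=cv2.INTER_CUBIC))
E
```

```text
[511.7  23.3 124. ] 0.1226643421823745 [-0.6 -0.2 -1.4]
plate 232 mean [518.8  26.9 108.1] rect [514.   25.9] [50.4 99.3] 79.7
plate few 0
```

View pics/s5c.png

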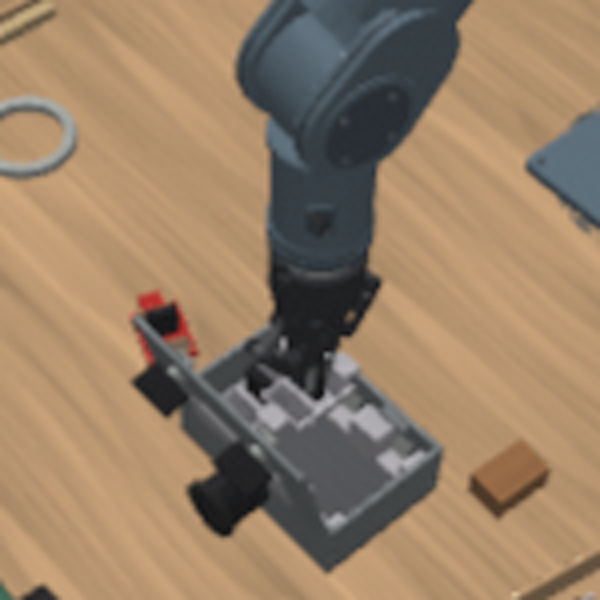

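```bash
python3 - <<'E'
from h import *
s=r.observe()
Ws=[world(snap('scene')) for _ in range(3)]
W=np.median([a[0] for a in Ws],0); ok=np.all([a[1] for a in Ws],0)
z=s['eef_pos'][2]
for zr in ((100,112),(104,112)):
  w=reg(W,ok,(450,580),(-25,75),zr,'plate')
  for xr in ((455,478),(478,500),(530,548),(548,575)):
    q=w[(w[:,0]>xr[0])&(w[:,0]<xr[1])]; 
    if len(q): print(xr,len(q),np.round([q[:,1].min(),q[:,1].max(),np.median(q[:,1]),np.median(q[:,2])],1))
E
```

```text
plate 232 mean [519.   27.  107.9] rect [513.9  22.4] [99.9 48.4] 0.3
(455, 478) 28 [ 10.3  32.3  22.1 107.8]
(478, 500) 42 [ 17.3  45.7  34.7 108.3]
(530, 548) 69 [ -0.2  46.7  24.7 108.5]
(548, 575) 32 [ 11.9  35.2  23.8 107.6]
plate 222 mean [518.9  26.7 108.1] rect [513.7  22.4] [99.7 48.4] 0.3
(455, 478) 27 [ 10.3  32.3  21.5 108.1]
(478, 500) 39 [ 17.3  45.4  34.  108.6]
(530, 548) 66 [ -0.2  46.7  23.9 108.5]
(548, 575) 30 [ 11.9  35.2  23.8 107.6]
```

The plate is level and aligned: ears at y of about 21.3 and 23.6, centre about 22.8, against the bay at about 23.6. I'll nudge y by +0.7 mm and push.

Request:
carry_out:
  plan:
    - [0.0003,0.0007,-0.03,0,0,0,-1]
    - [0,0,-0.015,0,0,0,-1]
    - [0,0,-0.008,0,0,0,-1]
    - [0,0,-0.005,0,0,0,-1]
    - [0,0,0,0,0,0,-1]

```text
time: 25.15
eef_pos: [512.2, 24.9, 65.4]
eef_rot: [[0.0, 0.999, 0.033], [-0.0, 0.033, -0.999], [-1.0, 0.0, 0.0]]
ft_force: [0.1, 0.7, -1.9]
finger_gap: 0.125
```

Request:
carry_out:
  plan:
    - [0,0,-0.004,0,0,0,-1]
    - [0,0,-0.004,0,0,0,-1]
    - [0,0,-0.004,0,0,0,-1]
    - [0,0,-0.004,0,0,0,-1]
    - [0,0,-0.004,0,0,0,-1]
    - [0,0,0,0,0,0,-1]

```text
time: 25.9
eef_pos: [512.4, 24.9, 45.0]
eef_rot: [[0.0, 0.999, 0.033], [-0.0, 0.033, -0.999], [-1.0, 0.0, 0.0]]
ft_force: [0.2, 0.0, -2.3]
finger_gap: 0.128
```

Request:
carry_out:
  plan:
    - [0,0,-0.002,0,0,0,-1]
    - [0,0,-0.001,0,0,0,-1]
    - [0,0,0,0,0,0,-1]

```text
time: 26.28
eef_pos: [512.6, 25.0, 44.5]
eef_rot: [[0.001, 0.999, 0.033], [0.001, 0.033, -0.999], [-1.0, 0.001, -0.001]]
ft_force: [-8.9, -0.2, 28.7]
finger_gap: 0.123
```

Seated hard on the ledge. I'll release, rise over the hatch to its far side, and look.

Request:
carry_out:
  plan:
    - [0,0,0.003,0,0,0,-1]
    - [0,0,0,0,0,0,-0.2]
    - [0,0,0,0,0,0,-0.2]
    - [0,0,0.03,0,0,0,-0.2]
    - [0,0,0.055,0,0,0,-0.2]
    - [0,0,0.055,0,0,0,-1]
    - [0,0,0.055,0,0,0,-1]
    - [-0.06,0,0,0,0,0,-1]

```text
time: 27.28
eef_pos: [458.3, 25.3, 244.9]
eef_rot: [[0.013, 0.999, 0.032], [0.001, 0.032, -0.999], [-1.0, 0.013, -0.001]]
ft_force: [-1.3, -0.4, 0.1]
finger_gap: 0.001
```

Request:
carry_out:
  plan:
    - [-0.03,0,0,0,0,0,-1]
    - [0,0.05,0,0,0,0,-1]
    - [0,0.05,0,0,0,0,-1]
    - [0,0.05,0,0,0,0,-1]
    - [0,0,0,0,0,0,-1]

```text
time: 27.9
eef_pos: [421.9, 179.0, 240.3]
eef_rot: [[0.001, 0.999, 0.04], [0.001, 0.04, -0.999], [-1.0, 0.001, -0.001]]
ft_force: [-0.5, 0.4, -0.1]
finger_gap: -0.006
```

```bash
python3 - <<'E'
from h import *
s=r.observe();print(np.round(s['eef_pos'],1),s['finger_gap'],np.round(s['ft_force'],1))
for n in ('scene','top'):
    p=snap(n,n+'6.png'); W,ok=world(p)
    im=cv2.imread('pics/%s6.png'%n)
    for nm,y in (('bay1',-40),('bay2',24)):
        reg(W,ok,(490,540),(y-22,y+22),(50,80),nm+' tab')
        w=reg(W,ok,(470,555),(y-26,y+26),(16,45),nm+' frame')
        for a in (465,),:
            f=W[ok&(abs(W[...,0]-487)<8)&(abs(W[...,1]-y)<20)];g=W[ok&(abs(W[...,0]-537)<8)&(abs(W[...,1]-y)<20)]
            print('  z front/back',np.round(np.median(f[:,2]),1),np.round(np.median(g[:,2]),1))
    for d in optics.masks_of(p,'hatch')[:1]:
        w=W[d['mask']&ok];w=w[w[:,2]>80];print('hatch',np.round(w.min(0)),np.round(w.max(0)))
    c=(180,120,390,250) if n=='scene' else (230,140,390,260)
    cv2.imwrite('pics/%s6c.png'%n,cv2.resize(im[c[1]:c[3],c[0]:c[2]],None,fx=3.8,fy=3.8,interpolation=cv2.INTER_CUBIC))
E
```

```text
[421.9 179.  240.3] -0.00604852107488877 [-0.5  0.4 -0.1]
bay1 tab 33 mean [516.6 -38.5  60.3] rect [515.7 -41.6] [11.7 31.7] 4.5
bay1 frame 197 mean [504.1 -37.3  30. ] rect [505.6 -39.9] [51.2 70.5] 89.8
  z front/back 28.2 29.9
bay2 tab 35 mean [515.1  25.4  60.6] rect [514.5  24.5] [12.6 29.7] 0.4
bay2 frame 204 mean [502.6  27.2  30.3] rect [504.4  23.9] [51.  68.5] 89.1
  z front/back 29.2 29.4
bay1 tab 40 mean [512.1 -39.4  61.4] rect [512.1 -39.5] [ 8.7 25.9] 0.1
bay1 frame 411 mean [513.  -39.4  28.5] rect [512.8 -40.1] [49.8 84.2] 89.8
  z front/back 28.2 28.8
bay2 tab 49 mean [511.   25.6  60. ] rect [510.7  24.8] [28.7 11.6] 89.8
bay2 frame 404 mean [512.6  24.7  28.7] rect [512.8  24.1] [49.9 84. ] 90.0
  z front/back 28.3 28.6
hatch [575. -75.  80.] [643. 129. 205.]
```

View pics/top6c.png

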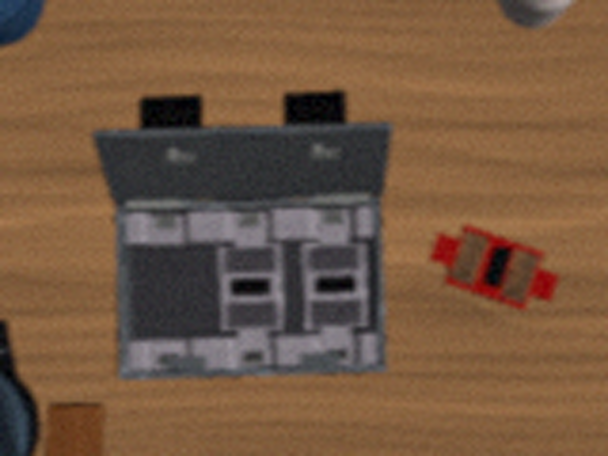

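View pics/scene6c.png

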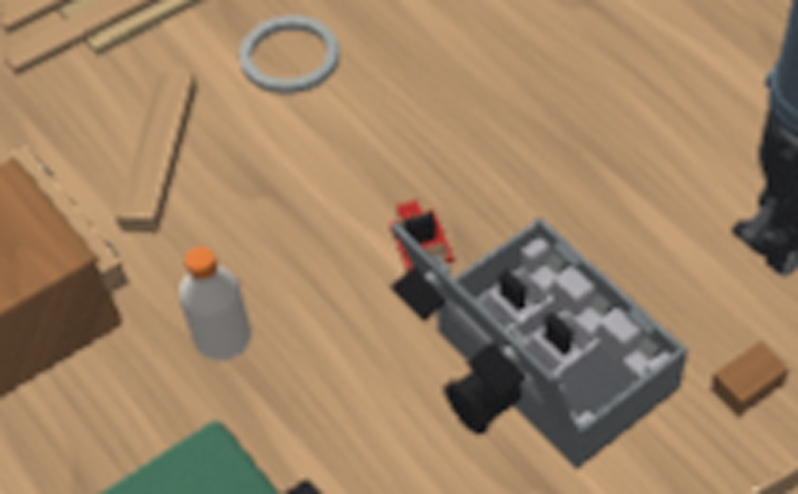

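Both clean plates lie flat with their frame tops at 28 mm, against an expected 28. Now the hatch: go behind it with the fingers shut, between the knobs.

Request:
carry_out:
  plan:
    - [0.04,-0.0255,0,0,0,0,-1]
    - [0.04,-0.0255,0,0,0,0,-1]
    - [0.04,-0.0255,0,0,0,0,-1]
    - [0.04,-0.0255,0,0,0,0,-1]
    - [0.04,-0.0255,0,0,0,0,-1]
    - [0.04,-0.0255,0,0,0,0,-1]
    - [0,0,0,0,0,0,-1]

```text
time: 28.98
eef_pos: [663.7, 16.4, 240.0]
eef_rot: [[0.001, 1.0, 0.026], [-0.003, 0.026, -1.0], [-1.0, 0.001, 0.003]]
ft_force: [0.0, -0.2, -0.2]
finger_gap: 0.001
```

Request:
carry_out:
  plan:
    - [0,0,-0.03,0,0,0,-1]
    - [0,0,-0.027,0,0,0,-1]
    - [-0.005,0,0,0,0,0,-1]

```text
time: 29.35
eef_pos: [654.8, 21.6, 181.3]
eef_rot: [[-0.005, 0.999, 0.032], [-0.0, 0.032, -0.999], [-1.0, -0.005, 0.0]]
ft_force: [-0.1, -0.0, -0.1]
finger_gap: -0.003
```

Request:
carry_out:
  plan:
    - [-0.012,0.002,0,0,0,0,-1]
    - [-0.014,0,0,0,0,0,-1]
    - [-0.015,0,0,0,0,0,-1]
    - [-0.015,0,0,0,0,0,-1]

```text
time: 29.85
eef_pos: [603.2, 23.9, 186.5]
eef_rot: [[0.008, 0.999, 0.033], [0.001, 0.033, -0.999], [-1.0, 0.008, -0.0]]
ft_force: [3.7, -0.6, 3.0]
finger_gap: -0.004
```

```bash
python3 - <<'E'
from h import *
s=r.observe();print(np.round(s['eef_pos'],1),np.round(s['ft_force'],1))
p=snap('scene','s7.png'); im=cv2.imread('pics/s7.png')
cv2.imwrite('pics/s7c.png',cv2.resize(im[100:250,230:380],None,fx=4,fy=4,interpolation=cv2.INTER_CUBIC))
E
```

```text
[603.2  23.9 186.5] [ 3.7 -0.6  3. ]
```

View pics/s7c.png

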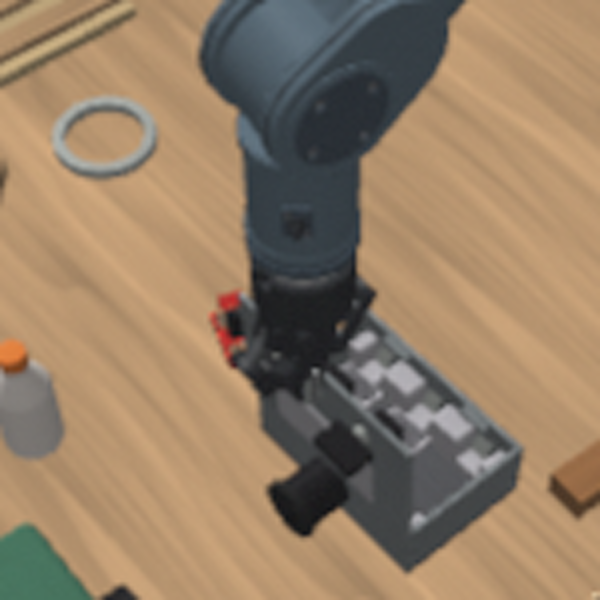

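The hatch is upright at about 4 N. I'll carry on along the arc.

Request:
carry_out:
  plan:
    - [-0.022,0,-0.003,0,0,0,-1]
    - [-0.02,0,-0.004,0,0,0,-1]
    - [-0.018,0,-0.007,0,0,0,-1]
    - [-0.0175,0,-0.0105,0,0,0,-1]
    - [-0.0145,0,-0.0135,0,0,0,-1]
    - [-0.0125,0,-0.016,0,0,0,-1]
    - [0,0,0,0,0,0,-1]

```text
time: 30.78
eef_pos: [495.4, 24.0, 129.5]
eef_rot: [[-0.001, 0.999, 0.033], [0.0, 0.033, -0.999], [-1.0, -0.001, -0.0]]
ft_force: [0.1, 0.1, 0.1]
finger_gap: 0.003
```

```bash
python3 - <<'E'
from h import *
s=r.observe();print(np.round(s['eef_pos'],1),np.round(s['ft_force'],1))
p=snap('scene','s8.png'); im=cv2.imread('pics/s8.png')
cv2.imwrite('pics/s8c.png',cv2.resize(im[100:250,230:380],None,fx=4,fy=4,interpolation=cv2.INTER_CUBIC))
E
```

```text
[495.4  24.  129.5] [0.1 0.1 0.1]
```

View pics/s8c.png

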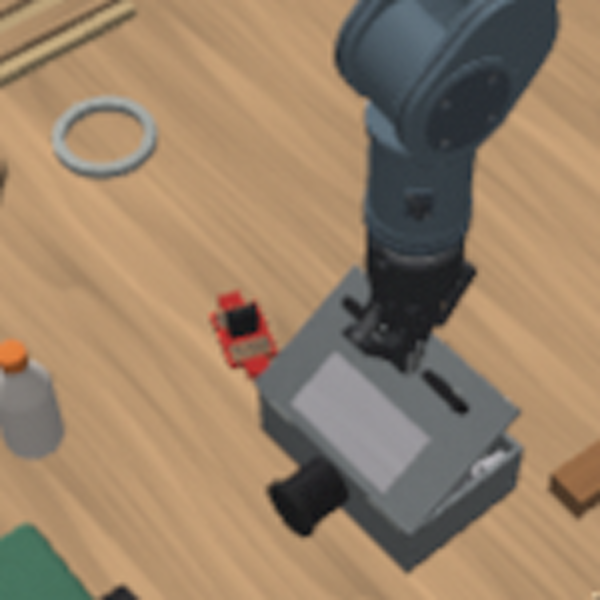

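The hatch is at about 30°, with the fingers between the knob bars. Pressing it down.

Request:
carry_out:
  plan:
    - [-0.0065,0,-0.0135,0,0,0,-1]
    - [-0.0065,0,-0.0135,0,0,0,-1]
    - [-0.003,0,-0.0145,0,0,0,-1]
    - [-0.002,0,-0.011,0,0,0,-1]
    - [0,0,-0.003,0,0,0,-1]
    - [0,0,0,0,0,0,-1]

```text
time: 31.58
eef_pos: [477.5, 23.8, 74.0]
eef_rot: [[-0.003, 0.999, 0.033], [0.001, 0.033, -0.999], [-1.0, -0.003, -0.001]]
ft_force: [-5.3, -1.2, 14.7]
finger_gap: 0.001
```

Request:
carry_out:
  plan:
    - [0,0,0.003,0,0,0,-1]
    - [0,0,0.04,0,0,0,-1]
    - [0,0,0.06,0,0,0,-0.2]
    - [-0.02,0.055,0.02,0,0,0,-0.2]
    - [-0.02,0.055,0,0,0,0,-0.2]
    - [-0.02,0.055,0,0,0,0,-0.2]
    - [0,0,0,0,0,0,-0.2]

```text
time: 32.45
eef_pos: [416.4, 193.4, 196.3]
eef_rot: [[-0.001, 0.999, 0.042], [0.001, 0.042, -0.999], [-1.0, -0.001, -0.001]]
ft_force: [-0.3, -0.1, 0.2]
finger_gap: 0.4
```

```bash
python3 - <<'E'
from h import *
s=r.observe();print(np.round(s['eef_pos'],1),np.round(s['ft_force'],1))
for n in ('scene','top'):
    p=snap(n,n+'9.png'); W,ok=world(p)
    im=cv2.imread('pics/%s9.png'%n)
    w=reg(W,ok,(435,580),(-85,135),(68,82),'hatch')
    A=np.c_[w[:,:2]-w[:,:2].mean(0),np.ones(len(w))]; print('plane',np.linalg.lstsq(A,w[:,2],rcond=None)[0])
    reg(W,ok,(430,510),(40,110),(98,125),'KL');reg(W,ok,(430,510),(-60,10),(98,125),'KR')
    c=(230,120,380,250) if n=='scene' else (220,140,370,260)
    cv2.imwrite('pics/%s9c.png'%n,cv2.resize(im[c[1]:c[3],c[0]:c[2]],None,fx=4,fy=4,interpolation=cv2.INTER_CUBIC))
E
```

```text
[416.4 193.4 196.3] [-0.3 -0.1  0.2]
hatch 1821 mean [516.1  28.8  74.8] rect [510.   22.3] [140.  208.3] 0.3
plane [ 3.25788461e-03 -6.13802285e-04  7.48390460e+01]
KL 49 mean [470.5  72.4 105.5] rect [468.9  72.5] [43.3 10.9] 87.5
KR 43 mean [472.9 -26.7 105.8] rect [471.4 -28.2] [45.4 12.3] 87.5
hatch 3313 mean [509.4  24.9  73.8] rect [509.   24.5] [141.5 203.8] 1.1
plane [4.02390971e-03 5.43887966e-04 7.38269307e+01]
KL 59 mean [466.6  73.1 106.4] rect [466.8  72.1] [41.7  8.3] 89.9
KR 58 mean [469.3 -26.7 106.9] rect [469.4 -27.2] [41.5  8.3] 89.9
```

View pics/top9c.png

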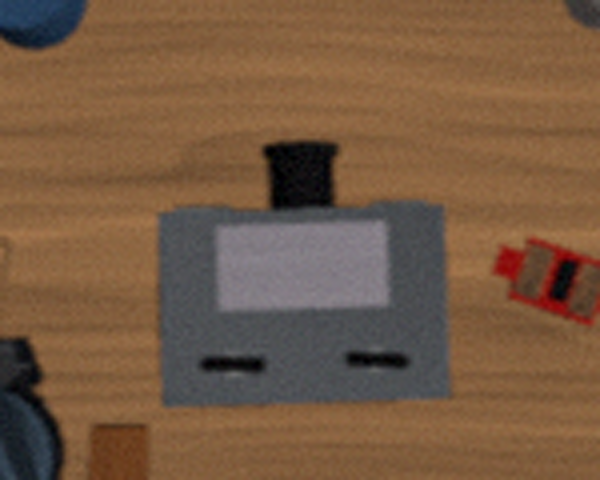

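View pics/scene9c.png

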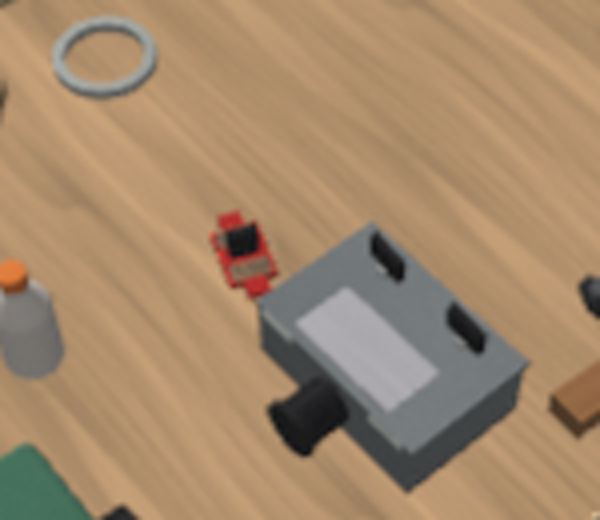

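The hatch is shut flat: its plane slope is 0.004 and its top is at 74 mm. The wings are at left (468.5, 72.8) and right (471.5, -27.2), both still lying along y. I'll turn the left one first.

Request:
carry_out:
  plan:
    - [0.017,-0.0387,0,0,0,0,-0.2]
    - [0.017,-0.0387,0,0,0,0,-0.2]
    - [0.017,-0.0387,0,0,0,0,-0.2]
    - [0,0,-0.04,0,0,0,-0.2]
    - [0,0,-0.02,0,0,0,-0.2]
    - [0,0,0,0,0,0,-0.2]
    - [0,0,0,0,0,0,-0.2]

```text
time: 33.42
eef_pos: [470.1, 71.9, 137.4]
eef_rot: [[0.001, 1.0, 0.031], [-0.0, 0.031, -1.0], [-1.0, 0.001, 0.0]]
ft_force: [0.8, -0.4, 0.0]
finger_gap: 0.396
```

Request:
carry_out:
  plan:
    - [-0.001,0.0008,-0.03,0,0,0,-0.2]
    - [0,0,-0.02,0,0,0,-0.2]
    - [0,0,0,0,0,0,-0.2]
    - [0,0,0,0,0,0,-1]
    - [0,0,0,0,0,0,-1]
    - [0,0,0,0,0,0,-1]
    - [0,0,0,0,0,0,-1]

```text
time: 34.3
eef_pos: [467.2, 73.4, 87.8]
eef_rot: [[-0.003, 0.999, 0.033], [0.0, 0.033, -0.999], [-1.0, -0.003, -0.001]]
ft_force: [-5.7, -1.9, 8.1]
finger_gap: 0.105
```

Request:
carry_out:
  plan:
    - [0,0,0,0,0,-10,-1]
    - [0,0,0,0,0,-10,-1]
    - [0,0,0,0,0,-10,-1]
    - [0,0,0,0,0,-10,-1]
    - [0,0,0,0,0,-10,-1]
    - [0,0,0,0,0,-10,-1]
    - [0,0,0,0,0,-10,-1]
    - [0,0,0,0,0,-10,-1]

```text
time: 35.3
eef_pos: [469.4, 71.6, 87.9]
eef_rot: [[0.002, 0.199, -0.98], [-0.002, -0.98, -0.199], [-1.0, 0.002, -0.002]]
ft_force: [0.5, -7.1, -0.8]
finger_gap: 0.1
```

Request:
carry_out:
  plan:
    - [0,0,0,0,0,-5,-1]
    - [0,0,0,0,0,-3,-1]
    - [0,0,0,0,0,0,-1]

```text
time: 35.67
eef_pos: [469.5, 71.3, 87.9]
eef_rot: [[0.002, 0.066, -0.998], [-0.002, -0.998, -0.066], [-1.0, 0.003, -0.002]]
ft_force: [-0.0, -7.8, 0.5]
finger_gap: 0.099
```

Request:
carry_out:
  plan:
    - [0,0,0,0,0,-3,-1]
    - [0,0,0,0,0,0,-1]
    - [0,0,0,0,0,0,-0.2]
    - [0,0,0,0,0,0,-0.2]
    - [0,0,0.03,0,0,0,-0.2]
    - [0,0,0.04,0,0,0,-0.2]
    - [0,-0.01,0,0,0,10,-0.2]
    - [0,-0.01,0,0,0,10,-0.2]

```text
time: 36.67
eef_pos: [469.0, 54.3, 157.6]
eef_rot: [[0.001, 0.363, -0.932], [0.001, -0.932, -0.363], [-1.0, -0.001, -0.002]]
ft_force: [0.9, -0.5, -1.1]
finger_gap: 0.401
```

Request:
carry_out:
  plan:
    - [0,-0.01,0,0,0,10,-0.2]
    - [0,-0.01,0,0,0,10,-0.2]
    - [0,-0.01,0,0,0,10,-0.2]
    - [0,-0.01,0,0,0,10,-0.2]
    - [0,-0.01,0,0,0,10,-0.2]
    - [0,-0.01,0,0,0,10,-0.2]
    - [0,-0.02,0,0,0,10,-0.2]
    - [0,0,0,0,0,1,-0.2]

```text
time: 37.67
eef_pos: [468.7, -27.3, 157.3]
eef_rot: [[0.001, 1.0, 0.03], [0.0, 0.03, -1.0], [-1.0, 0.001, -0.0]]
ft_force: [0.3, 0.6, -0.4]
finger_gap: 0.4
```

Request:
carry_out:
  plan:
    - [0,0,-0.02,0,0,0,-0.2]
    - [0,0,0,0,0,0,-0.2]

```text
time: 37.92
eef_pos: [467.7, -25.4, 136.1]
eef_rot: [[-0.002, 1.0, 0.031], [0.0, 0.031, -1.0], [-1.0, -0.002, -0.0]]
ft_force: [0.4, 0.6, -0.4]
finger_gap: 0.404
```

Request:
carry_out:
  plan:
    - [0.003,-0.001,-0.03,0,0,0,-0.2]
    - [0,0,-0.019,0,0,0,-0.2]
    - [0,0,0,0,0,0,-0.2]
    - [0,0,0,0,0,0,-1]
    - [0,0,0,0,0,0,-1]
    - [0,0,0,0,0,0,-1]
    - [0,0,0,0,0,0,-1]

```text
time: 38.8
eef_pos: [470.2, -27.4, 88.7]
eef_rot: [[-0.002, 0.999, 0.032], [0.001, 0.032, -0.999], [-1.0, -0.002, -0.001]]
ft_force: [-6.1, -1.0, 6.2]
finger_gap: 0.1
```

Request:
carry_out:
  plan:
    - [0,0,0,0,0,-10,-1]
    - [0,0,0,0,0,-10,-1]
    - [0,0,0,0,0,-10,-1]
    - [0,0,0,0,0,-10,-1]
    - [0,0,0,0,0,-10,-1]
    - [0,0,0,0,0,-10,-1]
    - [0,0,0,0,0,-10,-1]
    - [0,0,0,0,0,-10,-1]

```text
time: 39.8
eef_pos: [471.6, -28.6, 88.8]
eef_rot: [[0.001, 0.199, -0.98], [-0.001, -0.98, -0.199], [-1.0, 0.001, -0.001]]
ft_force: [-2.3, -4.9, -1.0]
finger_gap: 0.103
```

Request:
carry_out:
  plan:
    - [0,0,0,0,0,-5,-1]
    - [0,0,0,0,0,-5,-1]
    - [0,0,0,0,0,-1,-1]
    - [0,0,0,0,0,0,-1]

```text
time: 40.3
eef_pos: [471.7, -28.9, 88.8]
eef_rot: [[0.001, 0.015, -1.0], [-0.002, -1.0, -0.015], [-1.0, 0.002, -0.001]]
ft_force: [-2.3, -5.4, 0.6]
finger_gap: 0.102
```

Request:
carry_out:
  plan:
    - [0,0,0,0,0,0,-0.2]
    - [0,0,0,0,0,0,-0.2]
    - [0,0,0.03,0,0,0,-0.2]
    - [0,0,0.05,0,0,0,-0.2]
    - [-0.02,0.05,0.04,0,0,0,-0.2]
    - [-0.02,0.055,0,0,0,0,-0.2]
    - [-0.02,0.055,0,0,0,0,-0.2]
    - [0,0.055,0,0,0,0,-0.2]

```text
time: 41.3
eef_pos: [411.8, 185.6, 204.6]
eef_rot: [[-0.001, 0.016, -1.0], [0.002, -1.0, -0.016], [-1.0, -0.002, 0.001]]
ft_force: [1.0, 0.3, -0.0]
finger_gap: 0.402
```

Request:
carry_out:
  plan:
    - [0,0,0,0,0,0,-0.2]

```text
time: 41.42
eef_pos: [413.1, 187.9, 204.3]
eef_rot: [[0.0, 0.024, -1.0], [0.001, -1.0, -0.024], [-1.0, -0.001, -0.0]]
ft_force: [0.2, -0.9, 0.1]
finger_gap: 0.402
```

```bash
python3 - <<'E'
from h import *
s=r.observe();print(np.round(s['eef_pos'],1),np.round(s['ft_force'],1))
for n in ('scene','top'):
    p=snap(n,n+'10.png'); W,ok=world(p)
    im=cv2.imread('pics/%s10.png'%n)
    w=reg(W,ok,(435,580),(-85,135),(68,82),'hatch')
    A=np.c_[w[:,:2]-w[:,:2].mean(0),np.ones(len(w))]; print('plane',np.linalg.lstsq(A,w[:,2],rcond=None)[0])
    for k,yr in (('KL',(40,110)),('KR',(-60,10))):
        w=reg(W,ok,(430,510),yr,(98,125),k)
        q=w[:,:2]-w[:,:2].mean(0); v=np.linalg.svd(q,full_matrices=False)[2][0]; print(' axis',np.degrees(np.arctan2(v[1],v[0])))
    reg(W,ok,(400,530),(280,320),(38,54),'old2');reg(W,ok,(400,530),(360,400),(38,54),'old1')
    c=(230,120,380,250) if n=='scene' else (220,140,370,260)
    cv2.imwrite('pics/%s10c.png'%n,cv2.resize(im[c[1]:c[3],c[0]:c[2]],None,fx=4,fy=4,interpolation=cv2.INTER_CUBIC))
E
```

```text
[413.1 187.9 204.3] [ 0.2 -0.9  0.1]
hatch 1842 mean [515.6  28.8  74.8] rect [511.2  22.9] [141.1 205.4] 1.4
plane [ 2.76629787e-03 -1.78440662e-03  7.47828433e+01]
KL 44 mean [470.5  72.9 106.1] rect [468.7  71.8] [43.6 11.1] 2.9
 axis 0.48343129531607426
KR 43 mean [473.5 -26.6 106.4] rect [471.9 -27.9] [43.3 11. ] 2.7
 axis 0.8146227934699023
old2 44 mean [456.3 302.6  46.5] rect [455.4 302.3] [28.9 11.7] 80.1
old1 45 mean [468.9 378.8  46.4] rect [467.2 379.2] [28.9 13. ] 82.5
hatch 3321 mean [509.5  24.8  73.8] rect [508.3  24.5] [141.7 204. ] 0.4
plane [4.23450969e-03 3.52852115e-04 7.37751551e+01]
KL 57 mean [465.3  72.4 106.8] rect [466.7  72.1] [41.5  8.3] 1.0
 axis -177.08060198036785
KR 62 mean [468.8 -27.  106.3] rect [469.5 -27.2] [ 8.5 41.2] 89.8
 axis -179.06728776981913
old2 42 mean [452.6 303.4  46.5] rect [453.9 303.7] [29.3 11.5] 90.0
old1 48 mean [465.4 379.6  46.6] rect [465.5 379.4] [28.8 11.5] 89.9
```

View pics/top10c.png

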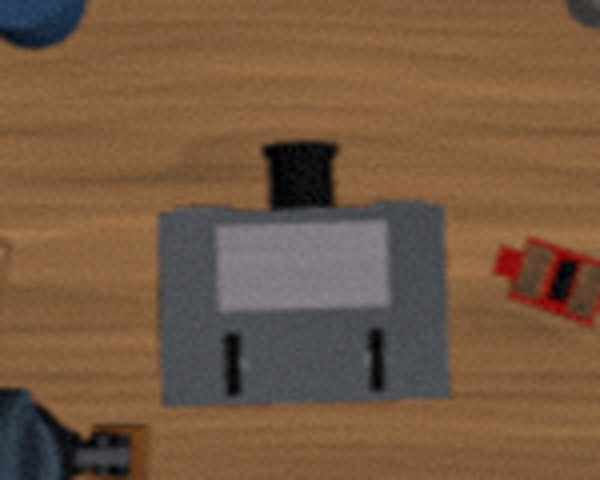

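View pics/scene10.png

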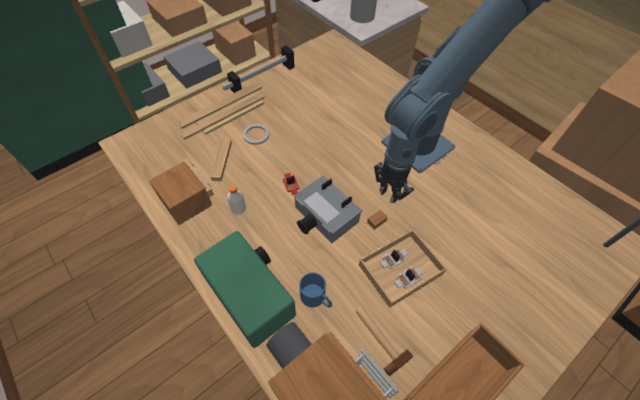

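The hatch is flat at 74 mm and both bars now lie along the housing's x, in the top crop at (232,365) and (376,360). Both clogged plates are in the crate, nothing else has moved and the arm is clear. Handing in.

```bash
python3 - <<'E'
from h import *
print(r.finish_job())
E
```

```text
the job is handed in; nothing more can be done
None
```

The filter plates are changed, the hatch is shut and locked, and the job is handed in at about 41 s of the 210 s allowed. The system gave no verdict.

- **Clogged plates:** There were two, in the left and right bays. Both now lie in the crate, and both cameras showed them there at the end.
- **Clean plates:** There were two. I pushed one into the right bay and one into the middle bay until they stopped hard on the ledges, at about 58 N and 29 N on the wrist. Before I shut the hatch, both lay flat with frame tops at about 28–30 mm (28 expected) and tab tops at about 60–61 mm (62 expected). They can't be seen now that the hatch is shut.
- **Hatch and knobs:** The hatch lies flat, with its top at about 74 mm and a tilt of about 0.004 rad. Both wing bars lie along the housing's x direction, within a few degrees of the fully locked position. I turned them only after the hatch was shut.
- **Other things:** The red look-alike and the other bench items look unmoved in the final pictures, which I judged by eye. The arm was clear of everything when I handed in.
- **Disagreement:** The two cameras differed by 3–4 mm along x, so I used averages and checked them against where the gripper closed on the tabs. I saw no grip slip and no clean plate knocked aside.

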